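Hold out the emergency lid release of a locked haematocrit centrifuge

TASK

The power has failed and the haematocrit centrifuge's lid is locked shut on its samples. With the screwdriver's blade in the pry slot, lever up the little cap over the emergency release and swing it right back, lay the screwdriver down on the bench, then pull the release handle straight up until the ring on its stem is level with the rim of the collar, not right out to its stop. Finish while still gripping the handle and holding it at that mark against its spring, so that a colleague can raise the lid; leave everything else on the bench where it is.

Things in the scene. Friction and masses are not known exactly. Their poses are not given: they have to be found in the camera images.
- centrifuge: White bench centrifuge, fixed, 360 deep (x) x 280 wide (y), 170 mm high to its flat deck; origin: centre of its underside; +x from its front (panel) to its back, z up. A round grey lid (200 mm across, 28 mm high) sits on the back of the deck; the release cap stands on the deck's front corner on the -y side. The deck's front edge is at x = -150 mm, below it the panel slopes out to -180 mm.
- cap_hinge (a point): Middle of the cap's hinge pin, at the far (+x) side of the cap, fixed to the centrifuge, 8 mm above the deck; the pin runs along the centrifuge's y. Axes as the centrifuge's. The hinge is stiff and stays where it is left.
- cap (a joint): Opening angle of the cap: 0 shut, grows as its front swings up and back about the pin; stop at 1.92 (past upright). White plastic hood, open below, 66 (x) x 50 (y) x 33 mm high, walls 3 mm; front wall 72 mm from the pin, rear wall 6 mm. About 1 N at its front edge lifts it. Shut, it covers the release handle; swung back, nothing stands beside the handle.
- cap_slot (a point): Centre of the pry slot's mouth in the outside of the cap's front wall (moves with the cap). The slot is open at the bottom: 26 mm wide (y) and 8 mm high from the deck up; this point is 4.5 mm above the deck. Shut, a blade goes in along +x of the centrifuge, and has 19 mm free behind the 3 mm wall before it comes under the release handle.
- release (a joint): Travel of the release handle: 0 fully down, grows as it is pulled straight up, in m; its stop is at 0.036. The ring on the stem is level with the collar's rim at 0.022. The spring pulls it down again with about 4 N at rest and 10 N at the mark (300 N/m).
- release_handle (a point): Centre of the handle's black crossbar, 32 long (along the centrifuge's x) x 14 wide (y) x 12 mm thick, on a steel stem 8 mm in diameter; moves with the handle. Fully down it is 22 mm above the deck, its underside 16 mm above the deck. 34 mm in front (-x) of the hinge pin.
- release_ring (a point): The dark ring round the stem that is the mark (moves with the handle); hidden in the deck, 22 mm below the collar's rim, while the handle is down.
- collar_rim (a point): Centre of the upper rim of the steel collar (22 mm in diameter, 6 mm high) on the deck round the stem; fixed to the centrifuge.
- screwdriver: Slotted screwdriver lying on the bench, 201 mm long, about 90 g; origin on its underside near the balance point, x to the blade's tip. Flat-sided black handle 24 wide (y) x 22 mm high from x = -75 to 15 mm; steel shaft 6 mm thick from x = 26 to 104 mm; flat blade 8 wide (y), 2.2 mm thick, up to x = 126 mm.
- screwdriver_grip (a point): Centre of the screwdriver's handle section over the origin, 11 mm above the underside.
- screwdriver_tip (a point): End of the screwdriver's blade, on its axis, 126 mm in front of screwdriver_grip.
- marker_pen: White marker pen with a black end, 128 x 14 x 13 mm, lying near the screwdriver or the centrifuge; leave alone.
- slide_box: Shut grey box for glass slides, 212 x 97 x 36 mm; leave alone.
- carton_small: White reagent carton, 58 x 58 x 85 mm; leave alone.
- cell_counter: Grey key counter for blood cells, 110 x 240 x 39 mm; leave alone.
- slide_tray: Flat aluminium tray with glass slides, 200 x 90 x 14 mm; leave alone.

How it is judged:
By the outcome, as a careful person would: the job done as asked, in the order asked, and still so for the second after the job is handed in, while the arm keeps its last pose, push and grip.
It also fails if it takes over 72 s, if anything falls off the work surface, if the arm or the gripper's body presses on something with over 40 N, if the wrist force passes 120 N, or if a joint passes its speed limit or range.

ROBOT

A 7-joint arm with a two-finger parallel gripper is mounted at the origin on the work surface. World frame = base frame: x ahead of the robot, y to its left, z up, the work surface at z = 0. Lengths are in m, angles in degrees, forces in N, time in s.
With the tool pointing down it reaches from about 0.425 to 0.8 m from the base axis. Payload 8.3 kg.
Tool frame: the origin (TCP) lies at the very end of the fingers, on their centre line; the grasp point (between the pads) lies behind it (env.grip_depth is the z of the grasp point in the tool frame, in m); z points along the fingers, y is the line along which they close (so a half turn about z gives the same grasp; the last joint's range is limited). The gripper opens to 85 mm and grips with 20 to 120 N. Pads are 22 mm wide; open, the fingers measure 114 mm over their backs; the gripper's body (76 mm by 85 mm) begins 54 mm behind the grasp point. The pads swing forward as they close: fully open they stand 13 mm farther back than shut.
Start: joints at [-67.603, 21.967, 0.94, 78.501, -0.361, 79.538, -2.664], TCP at [0.274, 0.562, 0.204] pointing down, gripper open.
Joint ranges: [-169.22, 169.22], [-14.56, 117.87], [-87.37, 89.26], [10.42, 133.3], [-82.24, 262.24], [0.94, 117.77], [-172.7, 172.7]. Speed limits (degrees/s): [136.94, 136.94, 172.46, 172.46, 180, 180, 180].

INTERFACE

Orientations are given as [roll, pitch, yaw] about the fixed x, y, z axes, in that order (R = Rz(yaw) Ry(pitch) Rx(roll)).
In Python, from station import readout, cams, workorder, env gives the robot as it stands. The module is installed in compiled form; this text tells all that it offers.
- The arm moves only by the tool servo_tool, never from a script. Its argument "series" is a list of rows, each an object with "gripper": the opening, from 0 (shut) to 1 (fully open); "slide": the shift along the tool's x, y, z in m, a list of three; "turn": the turn about the tool's z in rad. A call has 1 to 20 rows; each row is the pose to reach, as a shift and turn from the pose commanded when the call began, along the tool's axes at that moment; what a row does not reach only later rows make up. A row lasts 1/8 s, in which the tool goes at most 62.5 mm and 10.7 degrees, less where a joint would pass 70% of its speed; a pose out of reach is approached as far as the arm can. A call with a gripper value outside its range is refused whole. The fingers move at their own pace and stop on an object; the grip force is fixed at half the most. Time passes only in rows, so rows that repeat a pose let the fingers close. It gives the time, the measured TCP pose, the force, the opening and the grip force at its end, in the units of the state.
- readout.get_obs(): the state, without advancing time (a new reading comes with each control period).
- cams.get_image(name): name is "scene" or "top" or "wrist"; returns the picture (420x560x3 uint8, red, green, blue); there is no depth.
- cams.camera_model(name): a dict with "K" (3x3 intrinsics, pixels), "dist" ([k1, k2, p1, p2, k3] as OpenCV has them; the pictures are not rectified), "R" (3x3) and "t" (3): a world point X has camera coordinates R X + t. Camera axes: x right, y down, z forward; pixel columns grow to the right and rows downward; lengths in m; the calibration is good to about 2 mm. A picture is of the moment at which its call begins: read the wrist's pose just before it. camera_model takes no time and is no camera call; for the wrist camera it gives the pose at the moment of the call.
- workorder.job_done(): hands the job in; it is judged then, once.
The state is a dict: "t": time; "joints": joint angles; "joint_velocities": joint speeds; "joint_torque": joint torques, N m; "eef_pos": TCP position; "orientation": TCP orientation; "force": force on the tool from outside, world axes, zero at the start; "wrist_torque": the same for the moment, N m; "finger_gap": finger opening in m; "grasp_force": force on a finger pad.
Only numpy, scipy, OpenCV 4.12 (cv2) and the standard library are available. Lean on these libraries where they do the work, as an engineer would, in place of code of your own. Each camera call takes 0.05 s, during which the arm holds its last target. There are 200 camera calls.

## Working session

There is one attempt and no reset: what is moved stays moved. The work goes in short steps, Python scripts to look and compute and a tool call to move; the robot and the scene stay as the last step left them, time stands still between calls to the robot, and variables do not carry over. Pictures are saved under pics/ and viewed, at most 10 in all, crops included, and the job is handed in when it is done.

Besides the shell and the picture viewer there is one more tool, called after "Emit:" by a JSON object that holds its "op" and its "data", one argument or row to a line. servo_tool: Moves the arm, as the interface text tells. Its arguments: {"type":"object","properties":{"series":{"type":"array"}},"required":["series"]}

```bash
mkdir -p pics; cat > h.py <<'E'
import numpy as np, cv2
from station import readout, cams, workorder, env
from scipy.spatial.transform import Rotation as Ro
def snap(n,f):
    m=cams.camera_model(n); im=cams.get_image(n); cv2.imwrite(f'pics/{f}.png',im[:,:,::-1]); return im,m
def proj(m,X):
    p,_=cv2.projectPoints(np.array(X,float).reshape(-1,1,3),cv2.Rodrigues(np.array(m['R']))[0],np.array(m['t'],float),np.array(m['K']),np.array(m['dist'],float)); return p[:,0]
def onplane(m,uv,z):
    p=cv2.undistortPoints(np.array(uv,float).reshape(-1,1,2),np.array(m['K']),np.array(m['dist'],float))[:,0]
    R=np.array(m['R']);C=-R.T@np.array(m['t']); d=np.c_[p,np.ones(len(p))]@R
    return C+d*((z-C[2])/d[:,2])[:,None]
def tool():
    o=readout.get_obs(); return np.array(o['eef_pos']),Ro.from_euler('xyz',o['orientation'],degrees=True).as_matrix(),o
E
python3 - <<'E'
from h import *
a,_=snap('scene','s0');b,_=snap('top','t0')
p,R,o=tool();print(p,R.round(3),o,env.grip_depth)
for n in('scene','top','wrist'):
  m=cams.camera_model(n);print(n,-np.array(m['R']).T@m['t'],m['K'][0][0])
E
```

```text
[0.2736976  0.56131757 0.2029737 ] [[-0.899  0.438 -0.001]
 [ 0.438  0.899 -0.002]
 [-0.    -0.002 -1.   ]] {'t': 0.1, 'joints': array([-67.60625843,  22.01089575,   0.93734958,  78.55529861,
        -0.3603911 ,  79.53907373,  -2.66109864]), 'joint_velocities': array([-0.026985  , -0.19939717, -0.07656153, -0.06982947,  0.02722335,
       -0.04867813, -0.06176424]), 'joint_torque': array([ 3.23832537e-03, -6.29133797e+01,  8.47790893e-01, -3.72752452e+01,
        1.68582634e-02,  1.05045590e-02, -3.11104252e-06]), 'eef_pos': array([0.2736976 , 0.56131757, 0.2029737 ]), 'orientation': array([-1.79897568e+02,  1.76332349e-03,  1.54010056e+02]), 'force': array([-0.41305305,  0.5440589 , -0.72685587]), 'wrist_torque': array([-0.01108136,  0.031027  , -0.00438055]), 'grasp_force': 0.0, 'finger_gap': 0.08570849562227784} -0.0187
scene [0.9533209  0.62496971 1.05310516] 465.92388716155176
top [ 0.35979821 -0.00421741  1.28933637] 451.8718420644205
wrist [0.1996279  0.59797678 0.3724955 ] 337.5642834707381
```

View pics/t0.png

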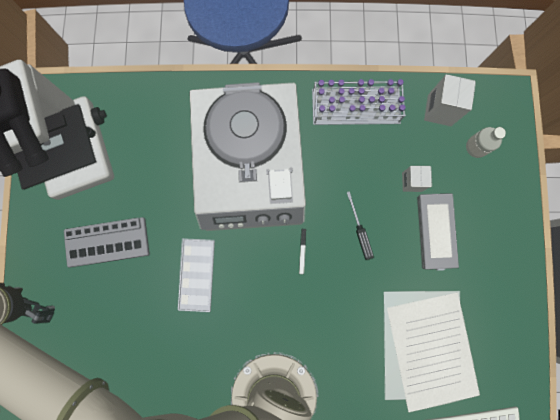

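View pics/s0.png

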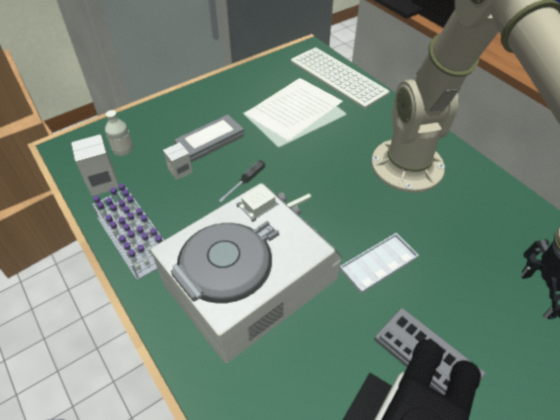

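Top view: centrifuge about (190–305, 85–228), cap at (280,184), screwdriver tip (349,193) to butt (369,258), and the pen at (303,250). I'll zoom in for corner pixels.

```bash
python3 - <<'E'
import cv2
im=cv2.imread('pics/t0.png')[80:280,185:385]
cv2.imwrite('pics/c0.png',cv2.resize(im,(600,600),interpolation=cv2.INTER_CUBIC))
E
```

```text
(no output)
```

View pics/c0.png

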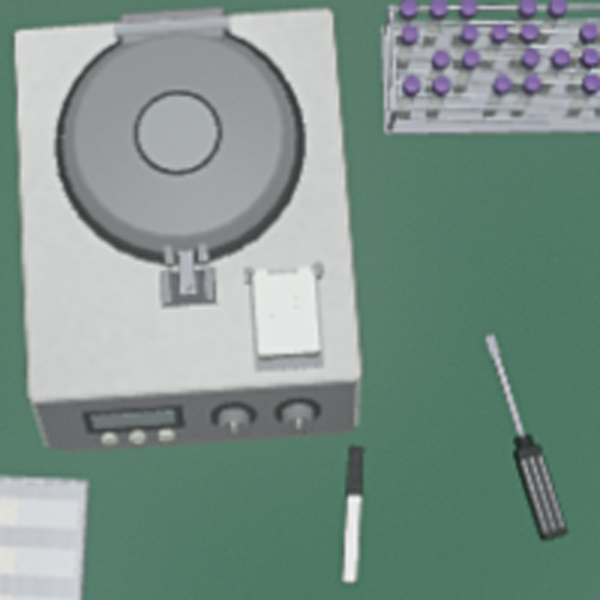

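Crop (3x): deck corners are BL(15,32), BR(331,10), FR(358,380), FL(29,402). The hinge ears are at (248,274) and (319,268). The screwdriver's tip is (490,337) and its butt (555,537).

```bash
python3 - <<'E'
from h import *
m=cams.camera_model('top')
f=lambda L,z:onplane(m,np.array(L,float)/3+[185,80],z)
d=f([(15,32),(331,10),(358,380),(29,402)],.17)
print(d.round(4)); print('len',[np.linalg.norm(d[i]-d[i-3]).round(4) for i in range(4)])
# fit rigid: local corners
L=np.array([[.18,.14],[.18,-.14],[-.15,-.14],[-.15,.14]])
c=L.mean(0);D=d[:,:2].mean(0);H=(L-c).T@(d[:,:2]-D)
th=np.arctan2(H[0,1]-H[1,0],H[0,0]+H[1,1]);R=np.array([[np.cos(th),-np.sin(th)],[np.sin(th),np.cos(th)]]);t=D-R@c
print('yaw',np.degrees(th),'t',t, 'res',(L@R.T+t-d[:,:2]).round(4).tolist())
h=f([(248,274),(319,268)],.178);print('hinge',h.round(4),(h.mean(0)[:2]-t)@R)
cp=f([(258,357),(319,354),(254,270),(314,266)],.203);print('captop',cp.round(4),((cp[:,:2]-t)@R).round(4))
s=f([(490,337),(555,537)],.011);print('sd',s.round(4),np.linalg.norm(s[0]-s[1]));v=s[0]-s[1]
print('sdyaw',np.degrees(np.arctan2(v[1],v[0])),'grip',s[0]-v/np.linalg.norm(v)*.126)
print('pen',f([(355,447),(349,581)],.013).round(4), 'tube rack',f([(389,132)],0.0))
E
```

```text
[[ 0.8146  0.2234  0.17  ]
 [ 0.834  -0.052   0.17  ]
 [ 0.5091 -0.0732  0.17  ]
 [ 0.4898  0.2012  0.17  ]]
len [np.float64(0.2762), np.float64(0.3256), np.float64(0.2751), np.float64(0.3255)]
yaw 3.9111224798610698 t [0.64691854 0.07382207] res [[0.0024, 0.0023], [0.002, -0.0016], [-0.0023, -0.0029], [-0.0021, 0.0021]]
hinge [[ 0.5972  0.0187  0.178 ]
 [ 0.6025 -0.0406  0.178 ]] [-0.0527567  -0.08137085]
captop [[ 0.5233  0.0097  0.203 ]
 [ 0.5259 -0.0397  0.203 ]
 [ 0.5952  0.0133  0.203 ]
 [ 0.5987 -0.0357  0.203 ]] [[-0.1277 -0.0555]
 [-0.1285 -0.105 ]
 [-0.0557 -0.0568]
 [-0.0556 -0.106 ]]
sd [[ 0.5722 -0.2097  0.011 ]
 [ 0.3817 -0.2681  0.011 ]] 0.1992165820028921
sdyaw 17.042978066375724 grip [ 0.45170493 -0.24666673  0.011     ]
pen [[ 0.4662 -0.0798  0.013 ]
 [ 0.3407 -0.0737  0.013 ]] tube rack [[ 0.77873913 -0.11591828  0.        ]]
```

Emit:
{"op": "servo_tool", "data": {
  "series": [
    {"gripper": 1, "slide": [0, 0, -0.06], "turn": 0.15},
    {"gripper": 1, "slide": [-0.03, -0.02, -0.12], "turn": 0.3},
    {"gripper": 1, "slide": [-0.08, -0.05, -0.14], "turn": 0.45},
    {"gripper": 1, "slide": [-0.13, -0.08, -0.14], "turn": 0.6},
    {"gripper": 1, "slide": [-0.18, -0.11, -0.14], "turn": 0.75},
    {"gripper": 1, "slide": [-0.23, -0.14, -0.14], "turn": 0.9},
    {"gripper": 1, "slide": [-0.28, -0.175, -0.14], "turn": 1.05},
    {"gripper": 1, "slide": [-0.33, -0.205, -0.14], "turn": 1.2},
    {"gripper": 1, "slide": [-0.361, -0.23, -0.14], "turn": 1.4},
    {"gripper": 1, "slide": [-0.38, -0.28, -0.14], "turn": 1.55},
    {"gripper": 1, "slide": [-0.4, -0.33, -0.14], "turn": 1.7},
    {"gripper": 1, "slide": [-0.42, -0.39, -0.14], "turn": 1.85},
    {"gripper": 1, "slide": [-0.44, -0.44, -0.14], "turn": 2.0},
    {"gripper": 1, "slide": [-0.46, -0.49, -0.14], "turn": 2.15},
    {"gripper": 1, "slide": [-0.48, -0.54, -0.14], "turn": 2.3},
    {"gripper": 1, "slide": [-0.5, -0.6, -0.14], "turn": 2.391},
    {"gripper": 1, "slide": [-0.514, -0.648, -0.12], "turn": 2.391},
    {"gripper": 1, "slide": [-0.514, -0.648, -0.08], "turn": 2.391},
    {"gripper": 1, "slide": [-0.514, -0.648, -0.05], "turn": 2.391},
    {"gripper": 1, "slide": [-0.514, -0.648, -0.05], "turn": 2.391}
  ]
}}

```text
t: 2.6
eef_pos: [0.4505, -0.2452, 0.2519]
orientation: [-179.8, 0.2, 17.0]
force: [0.4, -0.1, 0.1]
finger_gap: 0.0854
grasp_force: 0.0
```

```bash
python3 - <<'E'
from h import *
p,R,o=tool();im,m=snap('wrist','w1');print(o['t'],p,R.round(3).tolist(),o['joints'].round(1))
np.save('w1.npy',m,allow_pickle=True)
print(proj(m,[[.452,-.247,.011],[.5722,-.2097,.011]]))
E
```

```text
2.6 [ 0.45052438 -0.24516278  0.25192345] [[0.956, 0.292, -0.004], [0.292, -0.956, 0.001], [-0.004, -0.003, -1.0]] [-18.7   8.5  49.6  92.6  -6.5  82.1 -41.5]
[[279.62321488 157.20622828]
 [279.24335173  47.00314988]]
```

View pics/w1.png

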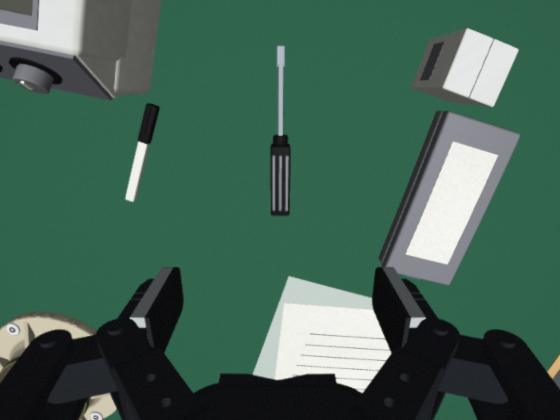

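The wrist view shows the screwdriver with its blade tip at (281,46) and butt at (281,215). The tip falls within 1.5 px of the prediction. It is well aligned and clear of the slide box and the pen.

```bash
python3 - <<'E'
from h import *
p,R,o=tool();m=np.load('w1.npy',allow_pickle=True).item()
s=onplane(m,[(281,46),(280.8,136)],.011);b=onplane(m,[(281,215)],.016);print(s,b)
v=s[0]-b[0];v[2]=0;v/=np.linalg.norm(v);print(np.degrees(np.arctan2(v[1],v[0])),np.linalg.norm((s[0]-b[0])[:2]))
g=s[0]-v*.126; print('grip',g,'tool delta to grip',R.T@(g-p))
E
```

```text
[[ 0.57378571 -0.2112771   0.011     ]
 [ 0.47721977 -0.2407493   0.011     ]] [[ 0.38157368 -0.27043918  0.016     ]]
17.10815302291881 0.20111095592600625
grip [ 0.45336106 -0.24834332  0.011     ] tool delta to grip [0.00138822 0.0033671  0.24272361]
```

Emit:
{"op": "servo_tool", "data": {
  "series": [
    {"gripper": 1, "slide": [0.005, 0.0034, 0.05], "turn": 0},
    {"gripper": 1, "slide": [0.005, 0.0034, 0.1], "turn": 0},
    {"gripper": 1, "slide": [0.005, 0.0034, 0.15], "turn": 0},
    {"gripper": 1, "slide": [0.005, 0.0034, 0.2], "turn": 0},
    {"gripper": 1, "slide": [0.005, 0.0034, 0.23], "turn": 0},
    {"gripper": 1, "slide": [0.005, 0.0034, 0.24], "turn": 0},
    {"gripper": 1, "slide": [0.005, 0.0034, 0.247], "turn": 0},
    {"gripper": 1, "slide": [0.005, 0.0034, 0.247], "turn": 0},
    {"gripper": 0, "slide": [0.005, 0.0034, 0.247], "turn": 0},
    {"gripper": 0, "slide": [0.005, 0.0034, 0.247], "turn": 0},
    {"gripper": 0, "slide": [0.005, 0.0034, 0.247], "turn": 0},
    {"gripper": 0, "slide": [0.005, 0.0034, 0.247], "turn": 0},
    {"gripper": 0, "slide": [0.005, 0.0034, 0.247], "turn": 0},
    {"gripper": 0, "slide": [0.005, 0.0034, 0.247], "turn": 0},
    {"gripper": 0, "slide": [0.005, 0.0034, 0.247], "turn": 0},
    {"gripper": 0, "slide": [0.005, 0.0034, 0.247], "turn": 0}
  ]
}}

```text
t: 4.65
eef_pos: [0.4576, -0.2478, 0.0069]
orientation: [-180.0, 0.0, 17.0]
force: [0.8, 0.2, 0.6]
finger_gap: -0.0003
grasp_force: 0.0
```

```bash
python3 - <<'E'
from h import *
im,m=snap('wrist','w2');p,R,o=tool();print(o,env.grip_depth); print(R.T@(np.array([.4534,-.2483,.011])-p))
E
```

```text
{'t': 4.7, 'joints': array([-10.57334757,  25.25526562,  43.58150963, 109.59341367,
       -21.44823773,  53.52987332, -29.70481719]), 'joint_velocities': array([ 0.03292469, -0.05624746, -0.02116676, -0.05605284, -0.0458112 ,
        0.01222759, -0.01452379]), 'joint_torque': array([-7.88352536e-04, -4.60454392e+01,  1.09919286e+01, -2.83081055e+01,
        1.45406759e-02,  2.99386607e-03, -1.03389418e-04]), 'eef_pos': array([ 0.45760546, -0.24780359,  0.00687644]), 'orientation': array([-1.79999391e+02,  6.75115812e-03,  1.70039053e+01]), 'force': array([-0.06217393,  0.50378532, -0.13344818]), 'wrist_torque': array([-0.02970266, -0.02327339,  0.0509869 ]), 'grasp_force': 0.0, 'finger_gap': 0.00012746399519804195} -0.0187
[-0.00416727 -0.00075517 -0.00412306]
```

View pics/w2.png

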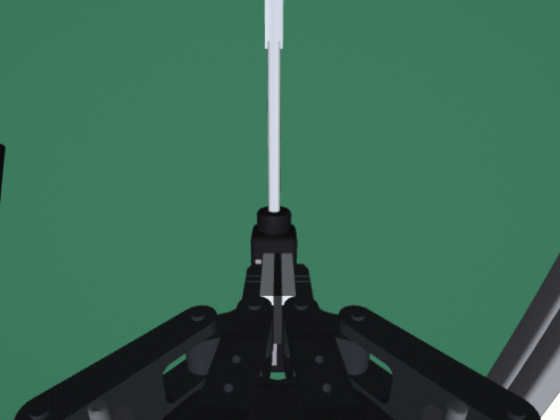

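The fingers have shut (gap 0) over the top of the handle, whose collar shows at (274,218). There was no grasp. I'll raise, open and look again.

Emit:
{"op": "servo_tool", "data": {
  "series": [
    {"gripper": 0, "slide": [0, 0, -0.03], "turn": 0},
    {"gripper": 0, "slide": [0, 0, -0.06], "turn": 0},
    {"gripper": 0, "slide": [0, 0, -0.1], "turn": 0},
    {"gripper": 0, "slide": [0, 0, -0.1], "turn": 0}
  ]
}}

```text
t: 5.2
eef_pos: [0.4595, -0.2489, 0.1097]
orientation: [179.8, -0.3, 17.0]
force: [1.0, -0.0, -0.1]
finger_gap: 0.0001
grasp_force: 0.0
```

```bash
python3 - <<'E'
from h import *
p,R,o=tool();im,m=snap('wrist','w3');print(o['t'],p,o['finger_gap'])
np.save('w3.npy',m,allow_pickle=True)
print('tcp',proj(m,[p]), 'grip top/front', proj(m,[[.4534,-.2483,.011],[.57379,-.21128,.011]]))
E
```

```text
5.2 [ 0.45947044 -0.24889621  0.10974532] 5.179985027257614e-05
tcp [[277.57206027 245.07152007]] grip top/front [[274.2683429  199.60303131]
 [273.32609747  35.7901107 ]]
```

View pics/w3.png

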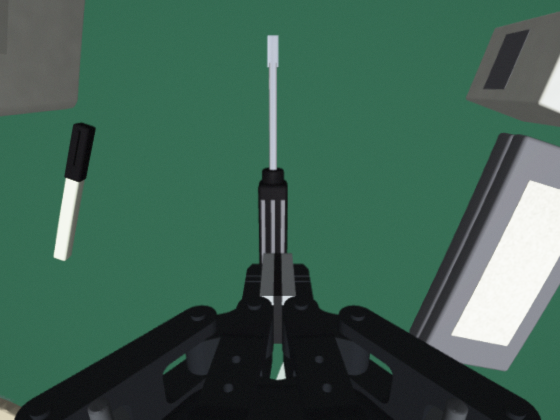

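Nothing moved: the screwdriver tip is still at (273,36) as predicted, and the shut fingertips end at about (277,254). I'll check where the fingertip really ends relative to the TCP.

```bash
python3 - <<'E'
from h import *
p,R,o=tool();m=np.load('w3.npy',allow_pickle=True).item()
for dz in (0,-.01,-.0187,-.03,-.04):
  print(dz,proj(m,[p+R@[x,y,dz] for x,y in((0,0),(.011,0),(-.011,0),(.011,.01))]).round(0).tolist())
import cv2
im=cv2.imread('pics/w3.png')[220:400,200:360];cv2.imwrite('pics/c3.png',cv2.resize(cv2.convertScaleAbs(im,alpha=2.2),None,fx=3.2,fy=3.2,interpolation=cv2.INTER_CUBIC))
E
```

```text
0 [[276.0, 245.0], [276.0, 227.0], [276.0, 262.0], [294.0, 227.0]]
-0.01 [[276.0, 253.0], [276.0, 234.0], [276.0, 271.0], [295.0, 234.0]]
-0.0187 [[276.0, 261.0], [276.0, 241.0], [276.0, 280.0], [296.0, 241.0]]
-0.03 [[276.0, 272.0], [275.0, 252.0], [276.0, 292.0], [297.0, 251.0]]
-0.04 [[276.0, 284.0], [275.0, 262.0], [276.0, 304.0], [298.0, 262.0]]
```

View pics/c3.png

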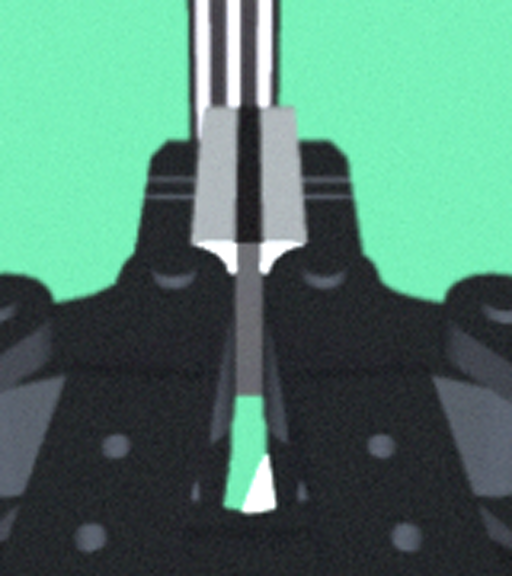

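Emit:
{"op": "servo_tool", "data": {
  "series": [
    {"gripper": 1, "slide": [0, 0, 0], "turn": 0},
    {"gripper": 1, "slide": [0, 0, 0], "turn": 0},
    {"gripper": 1, "slide": [0, 0, 0.0], "turn": 0},
    {"gripper": 1, "slide": [0, 0, 0], "turn": 0},
    {"gripper": 1, "slide": [0, 0, 0.04], "turn": 0},
    {"gripper": 1, "slide": [0, 0, 0.08], "turn": 0},
    {"gripper": 1, "slide": [0, 0, 0.1], "turn": 0},
    {"gripper": 1, "slide": [0, 0, 0.105], "turn": 0},
    {"gripper": 1, "slide": [0, 0, 0.108], "turn": 0},
    {"gripper": 1, "slide": [0, 0, 0.108], "turn": 0},
    {"gripper": 1, "slide": [0, 0, 0.108], "turn": 0}
  ]
}}

```text
t: 6.62
eef_pos: [0.4582, -0.248, -0.0003]
orientation: [180.0, -0.1, 17.0]
force: [-0.3, -1.2, -0.1]
finger_gap: 0.0857
grasp_force: 0.0
```

Emit:
{"op": "servo_tool", "data": {
  "series": [
    {"gripper": 1, "slide": [0, 0, 0.004], "turn": 0},
    {"gripper": 1, "slide": [0, 0, 0.008], "turn": 0},
    {"gripper": 1, "slide": [0, 0, 0.008], "turn": 0}
  ]
}}

```text
t: 7.0
eef_pos: [0.4573, -0.2476, -0.0095]
orientation: [-180.0, 0.0, 17.0]
force: [0.4, -0.6, -0.4]
finger_gap: 0.0855
grasp_force: 0.0
```

Emit:
{"op": "servo_tool", "data": {
  "series": [
    {"gripper": 0, "slide": [0, 0, 0.0], "turn": 0},
    {"gripper": 0, "slide": [0, 0, 0.0], "turn": 0},
    {"gripper": 0, "slide": [0, 0, 0.0], "turn": 0},
    {"gripper": 0, "slide": [0, 0, 0.0], "turn": 0},
    {"gripper": 0, "slide": [0, 0, 0.0], "turn": 0},
    {"gripper": 0, "slide": [0, 0, 0.0], "turn": 0},
    {"gripper": 0, "slide": [0, 0, 0.0], "turn": 0}
  ]
}}

```text
t: 7.88
eef_pos: [0.4578, -0.2478, -0.0087]
orientation: [180.0, -0.0, 17.0]
force: [-1.6, 0.3, 5.5]
finger_gap: 0.0208
grasp_force: 58.7
```

Emit:
{"op": "servo_tool", "data": {
  "series": [
    {"gripper": 0.5, "slide": [0, 0, 0.0], "turn": 0},
    {"gripper": 0.5, "slide": [0, 0, 0.0], "turn": 0},
    {"gripper": 0.5, "slide": [0, 0, 0.003], "turn": 0},
    {"gripper": 0.5, "slide": [0, 0, 0.005], "turn": 0},
    {"gripper": 0.5, "slide": [0, 0, 0.005], "turn": 0},
    {"gripper": 0, "slide": [0, 0, 0.005], "turn": 0},
    {"gripper": 0, "slide": [0, 0, 0.005], "turn": 0},
    {"gripper": 0, "slide": [0, 0, 0.005], "turn": 0},
    {"gripper": 0, "slide": [0, 0, 0.005], "turn": 0},
    {"gripper": 0, "slide": [0, 0, 0.005], "turn": 0},
    {"gripper": 0, "slide": [0, 0, 0.005], "turn": 0}
  ]
}}

```text
t: 9.25
eef_pos: [0.4578, -0.248, -0.0138]
orientation: [180.0, -0.0, 17.0]
force: [-0.9, -0.1, 6.1]
finger_gap: 0.0222
grasp_force: 59.4
```

Emit:
{"op": "servo_tool", "data": {
  "series": [
    {"gripper": 0, "slide": [0, 0, -0.02], "turn": 0},
    {"gripper": 0, "slide": [0, 0, -0.06], "turn": 0},
    {"gripper": 0, "slide": [0, 0, -0.1], "turn": 0},
    {"gripper": 0, "slide": [0, 0, -0.15], "turn": 0},
    {"gripper": 0, "slide": [0, 0, -0.2], "turn": 0},
    {"gripper": 0, "slide": [0, -0.03, -0.24], "turn": 0},
    {"gripper": 0, "slide": [0, -0.07, -0.24], "turn": 0},
    {"gripper": 0, "slide": [-0.002, -0.11, -0.24], "turn": 0},
    {"gripper": 0, "slide": [-0.004, -0.15, -0.24], "turn": 0},
    {"gripper": 0, "slide": [-0.006, -0.19, -0.24], "turn": 0},
    {"gripper": 0, "slide": [-0.0064, -0.2016, -0.24], "turn": 0},
    {"gripper": 0, "slide": [-0.0064, -0.2016, -0.24], "turn": 0},
    {"gripper": 0, "slide": [-0.0064, -0.2016, -0.24], "turn": 0}
  ]
}}

```text
t: 10.88
eef_pos: [0.3928, -0.0582, 0.2258]
orientation: [180.0, 0.0, 16.9]
force: [-0.8, -0.7, -0.4]
finger_gap: 0.0221
grasp_force: 59.0
```

```bash
python3 - <<'E'
from h import *
p,R,o=tool();im,m=snap('wrist','w4');print(o['t'],p,o['joints'].round(1),o['orientation'],o['force'],o['finger_gap'])
np.save('w4.npy',m,allow_pickle=True)
print(proj(m,[p+R@[.1215,0,-.0248],[.5277,-.0155,.1745]]))
E
```

```text
10.875 [ 0.39281231 -0.05815211  0.22581773] [-36.4 -11.2  35.3 109.8   6.6  79.4 -76. ] [1.79982726e+02 1.36029831e-02 1.68952723e+01] [-0.75656227 -0.65404    -0.42238361] 0.02208069738663114
[[277.3992406  -16.79991542]
 [274.43906843 -15.97938241]]
```

View pics/w4.png

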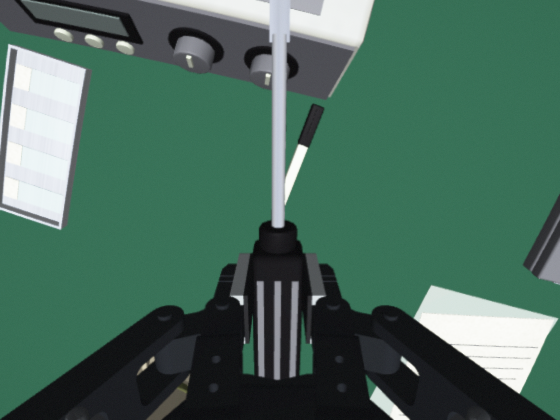

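The screwdriver is held straight, with handle and shaft along column 278. The centrifuge's lower front right corner is at about (329,97) and the pen at (305,150) lies well below. I'll check my centrifuge pose against that corner.

```bash
python3 - <<'E'
from h import *
m=np.load('w4.npy',allow_pickle=True).item();mt=cams.camera_model('top')
th=np.radians(3.91);R=np.array([[np.cos(th),-np.sin(th)],[np.sin(th),np.cos(th)]]);t=np.array([.6469,.0738])
W=lambda x,y,z:[*(R@[x,y]+t),z]
P=[W(-.18,-.14,0),W(-.18,-.14,.04),W(-.18,.14,0),W(-.15,-.14,.17)]
print(proj(m,P).round(0).tolist(),proj(mt,P).round(1).tolist())
print('top observed FR bottom',(356/3+185,428/3+80),'FL bottom',(46/3+185,447/3+80))
g=cv2.cvtColor(cv2.imread('pics/w4.png'),cv2.COLOR_BGR2GRAY)
for c in(120,150,220,310):print(c,g[40:110,c].tolist()[::2])
E
```

```text
[[316.0, 96.0], [320.0, 97.0], [70.0, 40.0], [358.0, 54.0]] [[302.5, 225.7], [303.3, 224.4], [205.0, 232.0], [305.5, 207.6]]
top observed FR bottom (303.6666666666667, 222.66666666666666) FL bottom (200.33333333333334, 229.0)
120 [95, 238, 231, 164, 159, 152, 85, 91, 93, 93, 92, 92, 95, 93, 91, 93, 93, 94, 94, 93, 94, 93, 94, 93, 95, 92, 93, 92, 94, 95, 94, 93, 93, 92, 95]
150 [78, 78, 78, 78, 76, 79, 79, 77, 79, 78, 93, 92, 94, 93, 92, 94, 92, 94, 93, 92, 94, 94, 93, 96, 94, 93, 94, 93, 93, 94, 94, 92, 92, 93, 93]
220 [79, 76, 39, 17, 16, 16, 16, 14, 15, 13, 48, 76, 78, 79, 79, 78, 78, 80, 94, 95, 94, 95, 94, 93, 95, 95, 96, 95, 95, 95, 95, 95, 94, 95, 94]
310 [96, 78, 78, 77, 78, 79, 79, 79, 79, 77, 77, 79, 78, 77, 79, 79, 78, 79, 79, 80, 79, 77, 80, 78, 79, 79, 79, 80, 88, 94, 95, 94, 93, 73, 54]
```

Emit:
{"op": "servo_tool", "data": {
  "series": [
    {"gripper": 0, "slide": [0, 0, 0.03], "turn": 0},
    {"gripper": 0, "slide": [0, 0, 0.055], "turn": 0},
    {"gripper": 0, "slide": [0, 0, 0.068], "turn": 0},
    {"gripper": 0, "slide": [0, 0, 0.076], "turn": 0},
    {"gripper": 0, "slide": [0, 0, 0.076], "turn": 0},
    {"gripper": 0, "slide": [0, 0, 0.076], "turn": 0}
  ]
}}

```text
t: 11.68
eef_pos: [0.3931, -0.0569, 0.1506]
orientation: [180.0, -0.1, 17.0]
force: [0.1, -0.1, 0.7]
finger_gap: 0.0221
grasp_force: 59.0
```

```bash
python3 - <<'E'
from h import *
p,R,o=tool();print(o['t'],p,o['joints'].round(1),o['orientation'],o['force'])
im,m=snap('scene','s5');im,m=snap('top','t5')
print(proj(m,[p+R@[.1215,0,-.0248],[.5277,-.0155,.1745]]))
ms=cams.camera_model('scene');print(proj(ms,[p+R@[.1215,0,-.0248],[.5277,-.0155,.1745]]))
a=cv2.resize(cv2.imread('pics/t5.png')[165:245,250:330],(480,480),interpolation=cv2.INTER_CUBIC)
b=cv2.resize(cv2.imread('pics/s5.png')[160:240,220:273],(318,480),interpolation=cv2.INTER_CUBIC)
cv2.imwrite('pics/c5.png',np.hstack([a,b]))
E
```

```text
11.675 [ 0.39310694 -0.05691551  0.15055853] [-36.3  -7.6  37.4 117.1   4.9  69.  -73.9] [ 1.79987916e+02 -5.61546547e-02  1.70021485e+01] [ 0.12350892 -0.10877733  0.72030039]
[[283.62740301 206.24921937]
 [281.26470146 198.97283371]]
[[273.79074608 192.61634566]
 [269.12587344 197.49859945]]
```

View pics/c5.png

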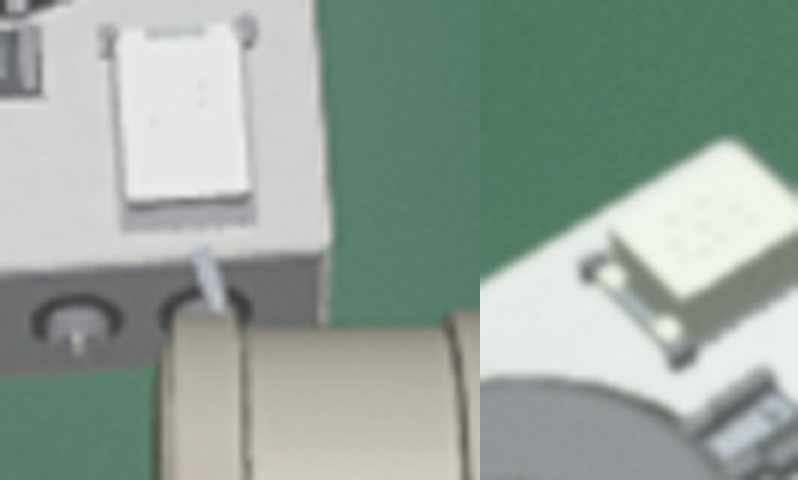

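Top crop: the blade tip at pixel (283.8,206.3) matches the prediction (283.6,206.2). The cap's front wall base sits at the predicted slot position (281.3,199), so I'll insert.

Emit:
{"op": "servo_tool", "data": {
  "series": [
    {"gripper": 0, "slide": [0.008, 0, 0.001], "turn": 0},
    {"gripper": 0, "slide": [0.016, 0, 0.001], "turn": 0},
    {"gripper": 0, "slide": [0.022, 0, 0.001], "turn": 0},
    {"gripper": 0, "slide": [0.028, 0, 0.001], "turn": 0},
    {"gripper": 0, "slide": [0.033, 0, 0.001], "turn": 0},
    {"gripper": 0, "slide": [0.033, 0, 0.001], "turn": 0},
    {"gripper": 0, "slide": [0.033, 0, 0.001], "turn": 0}
  ]
}}

```text
t: 12.65
eef_pos: [0.4239, -0.0473, 0.1488]
orientation: [-180.0, 0.0, 17.0]
force: [0.1, -0.3, -0.7]
finger_gap: 0.0222
grasp_force: 59.0
```

Emit:
{"op": "servo_tool", "data": {
  "series": [
    {"gripper": 0, "slide": [0, 0, -0.007], "turn": 0},
    {"gripper": 0, "slide": [0.001, 0, -0.014], "turn": 0},
    {"gripper": 0, "slide": [0.0023, 0.0005, -0.021], "turn": 0},
    {"gripper": 0, "slide": [0.005, 0.001, -0.03], "turn": 0},
    {"gripper": 0, "slide": [0.009, 0.002, -0.038], "turn": 0},
    {"gripper": 0, "slide": [0.014, 0.003, -0.045], "turn": 0},
    {"gripper": 0, "slide": [0.0195, 0.0045, -0.052], "turn": 0},
    {"gripper": 0, "slide": [0.025, 0.006, -0.056], "turn": 0},
    {"gripper": 0, "slide": [0.031, 0.007, -0.06], "turn": 0},
    {"gripper": 0, "slide": [0.031, 0.007, -0.06], "turn": 0}
  ]
}}

```text
t: 13.9
eef_pos: [0.4564, -0.0448, 0.209]
orientation: [180.0, -0.0, 17.0]
force: [-0.7, -0.1, -0.8]
finger_gap: 0.0221
grasp_force: 59.0
```

```bash
cat > ov.py <<'E'
from h import *
import sys
# compare predicted cap top outline at angles with top-view brightness
p,R,o=tool();im,m=snap('scene',sys.argv[1]);print(o['t'],p,o['force'],o['finger_gap'])
th=np.radians(3.91);Rc=np.array([[np.cos(th),-np.sin(th)],[np.sin(th),np.cos(th)]]);t=np.array([.6469,.0738])
def W(x,y,z): return [*(Rc@[x,y]+t),z]
g=cv2.cvtColor(cv2.cvtColor(im,cv2.COLOR_RGB2BGR),cv2.COLOR_BGR2GRAY)
a0=cv2.cvtColor(cv2.imread('pics/s0.png'),cv2.COLOR_BGR2GRAY)
D=cv2.absdiff(g,a0)>25
# white hood changes inside region: fraction of bright pixels within predicted top-plate outer face
for ang in range(0,116,10):
    A=np.radians(ang);pts=[]
    for r,y in((6,-.025),(72,-.025),(72,.025),(6,.025)):
        h=25;x=(-r*np.cos(A)+h*np.sin(A))/1000;z=(r*np.sin(A)+h*np.cos(A))/1000
        pts.append(W(-.0528+x,-.0812+y,.178+z))
    q=proj(m,pts);mk=np.zeros_like(g);cv2.fillPoly(mk,[q.round().astype(int)],1)
    print(ang,'centre',q.mean(0).round(0),'mean',g[mk>0].mean().round(0),'std',g[mk>0].std().round(0),'changed',D[mk>0].mean().round(2))
E
python3 ov.py s6
```

```text
13.9 [ 0.45637968 -0.0447987   0.20901092] [-0.6506254  -0.11923201 -0.80739423] 0.02209207948823467
0 centre [258. 196.] mean 180.0 std 38.0 changed 0.7
10 centre [256. 196.] mean 183.0 std 37.0 changed 0.63
20 centre [254. 195.] mean 186.0 std 37.0 changed 0.63
30 centre [252. 195.] mean 192.0 std 34.0 changed 0.65
40 centre [250. 196.] mean 199.0 std 26.0 changed 0.68
50 centre [247. 197.] mean 204.0 std 19.0 changed 0.67
60 centre [244. 199.] mean 207.0 std 18.0 changed 0.62
70 centre [241. 200.] mean 200.0 std 34.0 changed 0.48
80 centre [239. 203.] mean 198.0 std 41.0 changed 0.3
90 centre [236. 205.] mean 204.0 std 43.0 changed 0.15
100 centre [234. 208.] mean 214.0 std 42.0 changed 0.06
110 centre [233. 211.] mean 217.0 std 40.0 changed 0.03
```

The cap outline fits best at 55–60°, as planned. Now I'll push it back with the tip against the inside of its top.

Emit:
{"op": "servo_tool", "data": {
  "series": [
    {"gripper": 0, "slide": [0.008, 0.002, 0.001], "turn": 0},
    {"gripper": 0, "slide": [0.016, 0.0037, 0.002], "turn": 0},
    {"gripper": 0, "slide": [0.024, 0.0055, 0.002], "turn": 0},
    {"gripper": 0, "slide": [0.032, 0.0074, 0.002], "turn": 0},
    {"gripper": 0, "slide": [0.04, 0.0092, 0.002], "turn": 0},
    {"gripper": 0, "slide": [0.047, 0.011, 0.002], "turn": 0},
    {"gripper": 0, "slide": [0.054, 0.0125, 0.002], "turn": 0},
    {"gripper": 0, "slide": [0.059, 0.0137, 0.002], "turn": 0},
    {"gripper": 0, "slide": [0.063, 0.0146, 0.002], "turn": 0},
    {"gripper": 0, "slide": [0.065, 0.015, 0.002], "turn": 0},
    {"gripper": 0, "slide": [0.065, 0.015, 0.002], "turn": 0}
  ]
}}

```text
t: 15.32
eef_pos: [0.5225, -0.0402, 0.2069]
orientation: [180.0, -0.0, 17.0]
force: [0.2, 0.0, -0.9]
finger_gap: 0.022
grasp_force: 59.0
```

```bash
python3 ov.py s7 | sed -n '1p;6,20p'
```

```text
15.325 [ 0.52252859 -0.04018193  0.20694236] [ 0.24906137  0.03105279 -0.94358619] 0.02201706993312034
40 centre [250. 196.] mean 172.0 std 55.0 changed 0.44
50 centre [247. 197.] mean 169.0 std 54.0 changed 0.45
60 centre [244. 199.] mean 171.0 std 52.0 changed 0.43
70 centre [241. 200.] mean 169.0 std 52.0 changed 0.49
80 centre [239. 203.] mean 178.0 std 52.0 changed 0.62
90 centre [236. 205.] mean 193.0 std 52.0 changed 0.72
100 centre [234. 208.] mean 193.0 std 51.0 changed 0.66
110 centre [233. 211.] mean 175.0 std 27.0 changed 0.78
```

Emit:
{"op": "servo_tool", "data": {
  "series": [
    {"gripper": 0, "slide": [0.002, 0.0005, 0], "turn": 0},
    {"gripper": 0, "slide": [0.004, 0.001, 0], "turn": 0},
    {"gripper": 0, "slide": [0.004, 0.001, 0], "turn": 0}
  ]
}}

```text
t: 15.75
eef_pos: [0.5248, -0.0403, 0.2062]
orientation: [-179.9, 0.2, 17.0]
force: [-7.6, -0.8, 0.3]
finger_gap: 0.0218
grasp_force: 59.2
```

The cap is at its stop (7.6 N back force). I'll withdraw and lay the screwdriver back in its old free spot.

Emit:
{"op": "servo_tool", "data": {
  "series": [
    {"gripper": 0, "slide": [-0.025, -0.006, 0], "turn": 0},
    {"gripper": 0, "slide": [-0.06, -0.0145, 0], "turn": 0},
    {"gripper": 0, "slide": [-0.1, -0.022, 0], "turn": 0},
    {"gripper": 0, "slide": [-0.125, 0.0, -0.02], "turn": 0},
    {"gripper": 0, "slide": [-0.125, 0.05, -0.02], "turn": 0},
    {"gripper": 0, "slide": [-0.125, 0.1, -0.02], "turn": 0},
    {"gripper": 0, "slide": [-0.125, 0.15, -0.02], "turn": 0},
    {"gripper": 0, "slide": [-0.125, 0.179, 0.0], "turn": 0},
    {"gripper": 0, "slide": [-0.125, 0.179, 0.05], "turn": 0},
    {"gripper": 0, "slide": [-0.125, 0.179, 0.1], "turn": 0},
    {"gripper": 0, "slide": [-0.125, 0.179, 0.15], "turn": 0},
    {"gripper": 0, "slide": [-0.125, 0.179, 0.19], "turn": 0},
    {"gripper": 0, "slide": [-0.125, 0.179, 0.205], "turn": 0},
    {"gripper": 0, "slide": [-0.125, 0.179, 0.213], "turn": 0},
    {"gripper": 0, "slide": [-0.125, 0.179, 0.213], "turn": 0},
    {"gripper": 0, "slide": [-0.125, 0.179, 0.213], "turn": 0}
  ]
}}

```text
t: 17.75
eef_pos: [0.4603, -0.2482, -0.0048]
orientation: [179.9, -0.1, 17.0]
force: [-0.7, -0.1, -0.3]
finger_gap: 0.022
grasp_force: 59.2
```

Emit:
{"op": "servo_tool", "data": {
  "series": [
    {"gripper": 0, "slide": [0, 0, 0.004], "turn": 0},
    {"gripper": 0, "slide": [0, 0, 0.0075], "turn": 0},
    {"gripper": 0, "slide": [0, 0, 0.0085], "turn": 0},
    {"gripper": 0, "slide": [0, 0, 0.0085], "turn": 0}
  ]
}}

```text
t: 18.25
eef_pos: [0.4596, -0.2476, -0.0138]
orientation: [-180.0, -0.0, 17.0]
force: [-3.4, 2.1, 11.4]
finger_gap: 0.0219
grasp_force: 60.6
```

Emit:
{"op": "servo_tool", "data": {
  "series": [
    {"gripper": 0.5, "slide": [0, 0, 0], "turn": 0},
    {"gripper": 0.5, "slide": [0, 0, 0], "turn": 0},
    {"gripper": 0.5, "slide": [0, 0, 0], "turn": 0},
    {"gripper": 0.5, "slide": [0, 0, 0], "turn": 0},
    {"gripper": 0.5, "slide": [0, 0, -0.01], "turn": 0},
    {"gripper": 0.5, "slide": [0, 0, -0.05], "turn": 0},
    {"gripper": 0.5, "slide": [0, 0, -0.1], "turn": 0},
    {"gripper": 0.5, "slide": [0, 0, -0.15], "turn": 0},
    {"gripper": 0.5, "slide": [0, 0, -0.2], "turn": 0},
    {"gripper": 0.5, "slide": [0, 0, -0.26], "turn": 0},
    {"gripper": 0.5, "slide": [0.03, -0.04, -0.27], "turn": 0.12},
    {"gripper": 0.5, "slide": [0.06, -0.09, -0.27], "turn": 0.229},
    {"gripper": 0.5, "slide": [0.09, -0.14, -0.27], "turn": 0.229},
    {"gripper": 0.5, "slide": [0.11, -0.18, -0.27], "turn": 0.229},
    {"gripper": 0.5, "slide": [0.11, -0.18, -0.27], "turn": 0.229},
    {"gripper": 0.5, "slide": [0.11, -0.18, -0.27], "turn": 0.229}
  ]
}}

```text
t: 20.25
eef_pos: [0.5116, -0.0444, 0.2558]
orientation: [180.0, -0.0, 3.8]
force: [1.1, 0.1, -0.2]
finger_gap: 0.0426
grasp_force: 0.0
```

```bash
python3 - <<'E'
from h import *
p,R,o=tool();im,m=snap('wrist','w8');print(o['t'],p,o['orientation'],o['force'],o['finger_gap'])
np.save('w8.npy',m,allow_pickle=True)
q=proj(m,[[.5658,-.0131,.198],[.5658,-.0131,.176]]);print(q)
u,v=q[0].astype(int);x0=max(u-60,0);y0=max(v-60,0);print('origin',x0,y0)
w=im[y0:y0+150,x0:x0+120,::-1]
t,_=snap('top','t8');s,_=snap('scene','s8')
A=cv2.resize(w,None,fx=4,fy=4,interpolation=cv2.INTER_CUBIC);
B=cv2.resize(t[150:300,280:400,::-1],(320,400))[:300];C=cv2.resize(s[150:240,205:301,::-1],(320,300))
cv2.imwrite('pics/c8.png',np.hstack([A,np.vstack([B,C])]));print(A.shape)
E
```

```text
20.25 [ 0.51163473 -0.0444082   0.25582007] [ 1.79980079e+02 -1.57124897e-02  3.83650348e+00] [ 1.09927319  0.08244142 -0.21907774] 0.04257889012712214
[[235.89621308 130.21894684]
 [239.39763167 126.65351372]]
origin 175 70
(600, 480, 3)
```

View pics/c8.png

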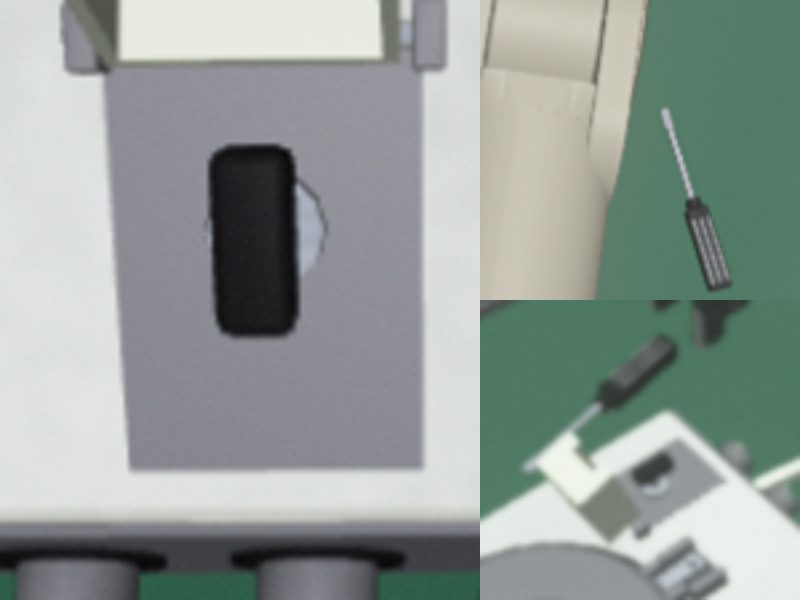

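The wrist crop shows the cap swung right back and the black crossbar at crop (255,240), i.e. pixel (238.8,130). It stands over the collar with nothing beside it. The screwdriver lies flat on the bench.

```bash
python3 - <<'E'
from h import *
p,R,o=tool();m=np.load('w8.npy',allow_pickle=True).item()
c=lambda L,z:onplane(m,np.array(L,float)/4+[175,70],z)
q=c([(255,145),(257,337),(213,240),(297,240)],.197);print(q.round(4),np.linalg.norm(q[0]-q[1]),np.linalg.norm(q[2]-q[3]))
ctr=q.mean(0);ctr[2]=.192;print(ctr,R.T@(ctr-p),o['t'])
E
```

```text
[[ 0.5814 -0.0144  0.197 ]
 [ 0.5496 -0.0158  0.197 ]
 [ 0.5655 -0.0079  0.197 ]
 [ 0.5664 -0.0219  0.197 ]] 0.03182037764053993 0.0140591960440963
[ 0.56570758 -0.01497675  0.192     ] [ 0.05593523 -0.02668976  0.06374514] 20.4
```

Emit:
{"op": "servo_tool", "data": {
  "series": [
    {"gripper": 0.5, "slide": [0.03, -0.014, 0], "turn": 0},
    {"gripper": 0.5, "slide": [0.056, -0.0267, 0], "turn": 0},
    {"gripper": 0.5, "slide": [0.056, -0.0267, 0.02], "turn": 0},
    {"gripper": 0.5, "slide": [0.056, -0.0267, 0.045], "turn": 0},
    {"gripper": 0.5, "slide": [0.056, -0.0267, 0.07], "turn": 0},
    {"gripper": 0.5, "slide": [0.056, -0.0267, 0.085], "turn": 0},
    {"gripper": 0.5, "slide": [0.056, -0.0267, 0.095], "turn": 0},
    {"gripper": 0.5, "slide": [0.056, -0.0267, 0.1], "turn": 0},
    {"gripper": 0.5, "slide": [0.056, -0.0267, 0.1], "turn": 0},
    {"gripper": 0.5, "slide": [0.056, -0.0267, 0.1], "turn": 0}
  ]
}}

```text
t: 21.65
eef_pos: [0.5663, -0.013, 0.156]
orientation: [-180.0, -0.1, 3.9]
force: [-1.0, -0.1, 0.4]
finger_gap: 0.0428
grasp_force: 0.0
```

Emit:
{"op": "servo_tool", "data": {
  "series": [
    {"gripper": 0, "slide": [0, 0.001, 0], "turn": 0},
    {"gripper": 0, "slide": [0, 0.001, 0], "turn": 0},
    {"gripper": 0, "slide": [0, 0.001, 0], "turn": 0},
    {"gripper": 0, "slide": [0, 0.001, 0], "turn": 0},
    {"gripper": 0, "slide": [0, 0.001, 0], "turn": 0},
    {"gripper": 0, "slide": [0, 0.001, 0], "turn": 0},
    {"gripper": 0, "slide": [0, 0.001, 0], "turn": 0},
    {"gripper": 0, "slide": [0, 0.001, 0], "turn": 0}
  ]
}}

```text
t: 22.65
eef_pos: [0.5662, -0.014, 0.1559]
orientation: [-180.0, -0.0, 3.9]
force: [-2.4, -0.4, 5.5]
finger_gap: 0.0121
grasp_force: 59.1
```

```bash
python3 - <<'E'
from h import *
for i in range(6):
  p,R,o=tool();print(o['t'],p.round(4),o['force'].round(2),o['finger_gap'],o['grasp_force']); cams.get_image('top')
E
```

```text
22.65 [ 0.5662 -0.014   0.1559] [-2.44 -0.42  5.49] 0.012106354964824198 59.061065912246704
22.7 [ 0.5662 -0.014   0.1559] [-1.43 -0.44  4.66] 0.012740348588482926 59.06087279319763
22.75 [ 0.5662 -0.014   0.1559] [-1.82 -1.26  5.21] 0.012167576748046291 59.061033725738525
22.8 [ 0.5662 -0.014   0.1559] [-1.41 -0.2   5.76] 0.01242558196052349 59.06110346317291
22.85 [ 0.5662 -0.014   0.1559] [-2.21  0.14  5.67] 0.012245145798557552 59.06094968318939
22.9 [ 0.5662 -0.014   0.1559] [-2.08  0.29  5.61] 0.012155606524771401 59.06096935272217
```

Emit:
{"op": "servo_tool", "data": {
  "series": [
    {"gripper": 0, "slide": [0, 0, -0.003], "turn": 0},
    {"gripper": 0, "slide": [0, 0, -0.007], "turn": 0},
    {"gripper": 0, "slide": [0, 0, -0.011], "turn": 0},
    {"gripper": 0, "slide": [0, 0, -0.015], "turn": 0},
    {"gripper": 0, "slide": [0, 0, -0.018], "turn": 0},
    {"gripper": 0, "slide": [0, 0, -0.02], "turn": 0},
    {"gripper": 0, "slide": [0, 0, -0.02], "turn": 0},
    {"gripper": 0, "slide": [0, 0, -0.02], "turn": 0}
  ]
}}

```text
t: 23.95
eef_pos: [0.566, -0.014, 0.175]
orientation: [180.0, 0.0, 3.9]
force: [6.0, 0.2, -9.5]
finger_gap: 0.0123
grasp_force: 58.5
```

```bash
python3 - <<'E'
from h import *
F=[]
for i in range(10):
  p,R,o=tool();F.append(o['force']);cams.get_image('top')
print(o['t'],p,np.mean(F,0),o['finger_gap'],o['grasp_force'],o['orientation'])
E
```

```text
24.4 [ 0.56604105 -0.01399924  0.17499857] [ 5.48508035 -1.04857141 -9.66946153] 0.012068443504831983 58.50019633769989 [1.79970038e+02 9.76997904e-03 3.88551691e+00]
```

Emit:
{"op": "servo_tool", "data": {
  "series": [
    {"gripper": 0, "slide": [0, 0, -0.0015], "turn": 0},
    {"gripper": 0, "slide": [0, 0, -0.003], "turn": 0},
    {"gripper": 0, "slide": [0, 0, -0.003], "turn": 0},
    {"gripper": 0, "slide": [0, 0, -0.003], "turn": 0},
    {"gripper": 0, "slide": [0, 0, -0.003], "turn": 0}
  ]
}}

```text
t: 25.08
eef_pos: [0.566, -0.014, 0.1779]
orientation: [180.0, 0.0, 3.9]
force: [6.3, -0.6, -10.2]
finger_gap: 0.0123
grasp_force: 58.5
```

```bash
python3 - <<'E'
from h import *
F=[]
for i in range(10):
  p,R,o=tool();F.append(o['force']);cams.get_image('top')
print(o['t'],p,np.mean(F,0),o['finger_gap'],o['grasp_force'],o['orientation'])
E
```

```text
25.525 [ 0.56603435 -0.01401339  0.17788936] [  6.66457868  -1.29146676 -10.12327493] 0.011994652352198551 58.49622130393982 [1.79965127e+02 1.37498060e-02 3.88590660e+00]
```

```bash
python3 - <<'E'
from h import *
a,m=snap('wrist','w9');F=[]
p,R,o=tool()
for i in range(24):
  F.append(tool()[2]['force']);cams.get_image('top')
b,_=snap('wrist','w10');print(np.mean(F[:12],0),np.mean(F[12:],0),tool()[0],tool()[2]['t'])
ga,gb=[cv2.cvtColor(i,cv2.COLOR_RGB2GRAY).astype(float) for i in(a,b)]
for x in(.016,-.016):
  for h in(.0301,.0421):print(x,h,proj(m,[p+R@[x,0,-h]]).round(1))
print('deck front strip', [int(v) for v in gb[200:290,277]])
print('diff',np.abs(ga-gb)[200:300,250:305].mean())
E
```

```text
[  6.48676862  -1.26522706 -10.52009186] [  6.28731239  -1.478016   -10.17066563] [ 0.56602896 -0.01404038  0.17785465] 26.875
0.016 0.0301 [[277.7 242.4]]
0.016 0.0421 [[277.8 254.7]]
-0.016 0.0301 [[277.8 301.8]]
-0.016 0.0421 [[277.8 317.5]]
deck front strip [210, 177, 125, 106, 105, 107, 105, 105, 105, 104, 104, 105, 104, 105, 104, 102, 104, 103, 105, 104, 103, 104, 102, 79, 58, 60, 73, 113, 140, 143, 142, 142, 141, 140, 139, 137, 135, 93, 35, 41, 49, 52, 51, 51, 52, 50, 35, 13, 6, 6, 4, 9, 8, 9, 10, 12, 12, 13, 15, 15, 16, 17, 18, 15, 17, 16, 16, 15, 13, 19, 15, 19, 16, 15, 16, 15, 16, 17, 17, 15, 17, 16, 18, 18, 12, 14, 14, 14, 22, 18]
diff 1.3454545454545455
```

```bash
python3 - <<'E'
from h import *
m8=np.load('w8.npy',allow_pickle=True).item();m=cams.camera_model('wrist')
g8=cv2.cvtColor(cv2.imread('pics/w8.png'),cv2.COLOR_BGR2GRAY);g=cv2.cvtColor(cv2.imread('pics/w10.png'),cv2.COLOR_BGR2GRAY)
print('w8 col239',[(i,int(g8[i,239])) for i in list(range(80,112))+list(range(150,160))])
print('w8 col230 edge rows near bar front', [int(v) for v in g8[98:112,236]])
c=np.array([.5657,-.015]);u=np.array([.9977,.0682])
for n,x,z in(('collar front rim',.011,.176),('collar base',.011,.17),('bar front bot, 22',.016,.208),('bar front top,22',.016,.22),('bar bot,20',.016,.206),('bar bot,18',.016,.204)):
  X=[*(c+u*x),z];print(n,proj(m,[X]).round(1),'w8',proj(m8,[X]).round(1))
print('row pattern cols 277..', [[int(v) for v in g[198:250,k]] for k in(270,284)])
for z in (.17,.176): print(onplane(m,[(277.7,201.3),(277.7,223),(277.7,226.7)],z).round(4))
E
```

```text
w8 col239 [(80, 233), (81, 234), (82, 233), (83, 231), (84, 198), (85, 132), (86, 136), (87, 145), (88, 149), (89, 148), (90, 148), (91, 149), (92, 147), (93, 147), (94, 148), (95, 147), (96, 148), (97, 148), (98, 148), (99, 146), (100, 148), (101, 148), (102, 147), (103, 148), (104, 146), (105, 139), (106, 55), (107, 17), (108, 19), (109, 24), (110, 28), (111, 39), (150, 30), (151, 27), (152, 24), (153, 38), (154, 94), (155, 134), (156, 140), (157, 139), (158, 139), (159, 138)]
w8 col230 edge rows near bar front [147, 146, 148, 146, 147, 147, 147, 138, 64, 22, 20, 22, 26, 34]
collar front rim [[279.3 226.1]] w8 [[241.5 111.5]]
collar base [[279.2 222. ]] w8 [[242.3 110.9]]
bar front bot, 22 [[279.8 243.2]] w8 [[236.1 106.6]]
bar front top,22 [[280.  255.6]] w8 [[233.8 107.6]]
bar bot,20 [[279.8 241.3]] w8 [[236.5 106.4]]
bar bot,18 [[279.7 239.5]] w8 [[236.8 106.3]]
row pattern cols 277.. [[213, 215, 211, 177, 125, 106, 105, 104, 107, 103, 104, 105, 103, 103, 103, 104, 103, 104, 103, 104, 105, 102, 103, 104, 102, 102, 97, 76, 57, 60, 92, 128, 142, 143, 142, 142, 138, 137, 139, 139, 137, 129, 119, 90, 63, 49, 42, 40, 27, 11, 4, 4], [213, 213, 211, 177, 125, 107, 105, 106, 106, 104, 105, 105, 103, 105, 105, 106, 104, 102, 104, 104, 104, 103, 104, 105, 104, 103, 92, 71, 57, 63, 97, 132, 141, 142, 142, 141, 140, 139, 137, 140, 139, 132, 104, 63, 43, 44, 44, 42, 31, 9, 8, 7]]
[[ 0.5889 -0.0126  0.17  ]
 [ 0.576  -0.0134  0.17  ]
 [ 0.5737 -0.0136  0.17  ]]
[[ 0.5909 -0.0124  0.176 ]
 [ 0.5784 -0.0132  0.176 ]
 [ 0.5762 -0.0134  0.176 ]]
```

The camera check fits 22 mm of travel without slip:
- The collar rim projects within 1 px of where it is seen.
- The crossbar's lower front edge is where 22 mm puts it.
- The spring force is a steady 10.3 N or so.

I'm handing the job in.

```bash
python3 -c "
from station import workorder
print(workorder.job_done())"
```

```text
the job is handed in; nothing more can be done
None
```

The job is handed in: the cap was levered open and swung back to its stop, the screwdriver was laid back on the bench, and the arm is still gripping the release handle at about 22 mm of travel against a spring pull of about 10 N. The ring being level with the rim rests on that travel, the force and camera measurements, as the ring itself was not clearly visible.

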